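# Rock the seesaw gate and feed the clay balls down the right chute

## Task

Seen from the robot, the ball sorter's seesaw gate is tipped to the left: push its raised right end down until the gate has rocked fully over to the right. Only then push the shutter's upright post to the left until the shutter is fully open, so that all three clay balls roll down into the right-hand chute and come to rest there. Do not touch the balls, and leave the cork block, the cup and the clay lump where they are.

Things in the scene. Friction and masses are not known exactly. Their poses are not given: they have to be found in the camera images.
- stand: fixed wooden ball sorter. Origin on the table under the gate's pivot; x points away from the robot along the feed chute, y left along gate and outlet chutes. Feed chute 38 mm wide, from x = +160 (walls 152 mm high) down to the gate at +17 mm. Outlet chutes 50 mm wide, y = 70 to 168 and -70 to -168 mm, closed outer ends, walls under 100 mm high. Yaw within 0.3 rad
- rocker (a joint): tilt (rad) of the seesaw gate, a wooden trough 136 mm long along the stand's y, pivoting 100 mm above the table. Positive: left end (+y) down; negative: right end down; stops at +0.28 and -0.28. Starts tipped left, not always fully; friction keeps it where it is left (about 1.5 N at an ear moves it). Its front wall rises 49 mm above the pivot in the middle, at x = -20 mm
- ear_right (a point): top centre of the press ear at the gate's right end: flat wooden tab 40 mm (x) by 34 mm (y), 8 mm thick, on the robot's side of the trough, open above. 44 mm nearer than the pivot and 56 mm to its right. Its top is 122 mm above the table when level, 137 mm at the left stop, 106 mm at the right stop
- ear_left (a point): the same on the like ear at the gate's left end, 56 mm left of the pivot
- shutter (a joint): opening (m) of the steel plate across the feed chute at stand x = +56 mm that holds the balls back: 0 closed, stop at 0.045 fully open; balls pass from about 0.036. It slides level to the left (+y of the stand), takes about 1 N and stays where it is left
- post_top (a point): top centre of the shutter's upright round wooden post, 16 mm across, 44 mm high (top 191 mm, foot 147 mm above the table), on the middle of the plate and moving with it; free room on both sides of it above the chute's walls (no higher than 142 mm there)
- ball1: fired-clay ball 22 mm across, about 14 g, lying loose in the feed chute behind the shutter, first in the row; origin at its centre
- ball2: fired-clay ball 22 mm across, about 14 g, lying loose in the feed chute behind the shutter, second in the row; origin at its centre
- ball3: fired-clay ball 22 mm across, about 14 g, lying loose in the feed chute behind the shutter, third in the row; origin at its centre
- cork_block: bystander: cork block 58 x 55 x 22 mm, behind the left chute; origin under its centre
- slip_cup: bystander: small clay cup, 65 mm across and 47 mm high, behind the right chute; origin under its centre
- clay_lump: bystander: brown clay lump 59 x 63 x 38 mm, on the robot's side of the left chute; origin under its centre

How it is judged:
By the outcome, as a careful person would: the job done as asked, in the order asked, and still so for the second after the job is handed in, with the robot touching nothing.
It also fails if it takes over 42 s, if anything falls off the work surface, if the arm or the gripper's body presses on something with over 40 N, if the wrist force passes 120 N, or if a joint passes its speed limit or range.

## Robot

A 6-joint arm with a two-finger parallel gripper is mounted at the origin on a cart in front of the work surface, level with it; the furniture and walls round the work are solid. World frame = base frame: x ahead of the robot, y to its left, z up, the work surface at z = 0. Lengths are in m, angles in rad, forces in N, time in s.
With the tool pointing down it reaches from about 0.3 to 0.75 m from the base axis. Payload 8.5 kg.
Tool frame: the origin (TCP) lies at the very end of the fingers, on their centre line; the grasp point (between the pads) lies behind it (manip.tcp_to_grasp is the x of the grasp point in the tool frame, in m); x points along the fingers, z is the direction in which the jaws open and shut, and the axes are right-handed (so a half turn about x gives the same grasp; the last joint's range is limited). The gripper opens to 88 mm and grips with 3 to 60 N. Pads are 18 mm wide; open, the fingers measure 123 mm over their backs; the gripper's body (75 mm by 187 mm) begins 45 mm behind the grasp point.
Start: joints at [-1.525, 0.381, 1.297, -0, 1.464, -0.215], TCP at [0.142, -0.531, 0.239] pointing down, gripper open.
Joint ranges: [-3.11, 3.11], [-0.89, 2.33], [0.22, 2.48], [-1.42, 4.56], [0.17, 2.85], [-2.88, 2.88]. Speed limits (rad/s): [2.39, 2.39, 3.14, 3.14, 3.14, 3.14].

## Interface

Orientations are given as a rotation vector (axis times angle).
In Python, from cell import manip, get_image, camera_params, trace gives the robot as it stands.
- The arm moves only by the tool apply_moves, never from a script. Its argument "targets" is a list of rows, each an object of numbers: "rx", "ry", "rz": the turn, a rotation vector about the tool's x, y, z in degrees; "tx", "ty", "tz": the shift along the tool's x, y, z in mm; "gripper": the gripper's target within -1 to 1 (shut at 1, half-way at 0, fully open at -1). A call has 1 to 8 rows; each row shifts and turns the pose as measured when the row begins, along the tool's axes as they then stand; what a row does not reach is not made up. A row lasts 1/10 s, in which the tool goes at most 50 mm and 8.59 degrees, less where a joint would pass 70% of its speed; a pose out of reach is approached as far as the arm can. A call is refused whole if a number of a shift passes 50 or a number of a turn 8.59, either way. A call with a gripper value outside its range is refused whole. The fingers move at their own pace and stop on an object; "squeeze" is the grip in N (left out, the last holds). Time passes only in rows, so rows that do not move let the fingers close. It gives the time, the measured TCP pose, the force and the opening at its end, in the units of the state.
- manip.observe(): the state, without advancing time (a new reading comes with each control period).
- get_image(name): name is "side" or "top"; returns the picture (384x512x3 uint8, red, green, blue); there is no depth.
- camera_params(name): a dict with "vfov" (degrees; the focal length in pixels is half the picture's height over the tangent of half this angle, whatever the lens; pixels are square), "cx", "cy" (the principal point, pixels), "eye" and "orientation" of the camera in the world. Camera axes: x right, y up, looking along -z (the intrinsics and any distortion apply to the point x, -y, -z); pixel columns grow to the right and rows downward; lengths in m; the calibration is good to about 2 mm. A picture is of the moment at which its call begins. camera_params takes no time and is no camera call.
- manip.finish_job(): hands the job in, once; it reports no verdict.
Trained networks look in the newest picture that a camera, given by its name, has taken for a name from the list of things; names that differ only in an ending like _2 or _b are one class to them, and where a whole thing is asked for, a point or a joint stands for the part that bears it (a point fixed in the world has none). Each returns a list of dicts, best first, with "conf" (0 to 1); they miss things now and then, are a little off and sometimes report something else, mostly with a low value. They report only what shows in the picture. A call takes as long as a camera call.
- trace(camera, target): "pixels" (384x512 bool, what is visible of it) and "extent" ([left, top, right, bottom] in pixels, round what is visible of it).
The state is a dict: "clock": time; "joint_pos": joint angles; "dq": joint speeds; "joint_torque": joint torques, N m; "tcp_pos": TCP position; "orientation": TCP orientation; "wrist_force": force on the tool from outside, world axes, zero at the start; "wrist_torque": the same for the moment, N m; "width": finger opening in m.
Only numpy, scipy, OpenCV 4.12 (cv2) and the standard library are available. Lean on these libraries where they do the work, as an engineer would, in place of code of your own. Each camera call takes 0.05 s, during which the arm holds its last target.

## Working session

There is one attempt and no reset: what is moved stays moved. The work goes in short steps, Python scripts to look and compute and a tool call to move; the robot and the scene stay as the last step left them, time stands still between calls to the robot, and variables do not carry over. Pictures are saved under pics/ and viewed, and the job is handed in when it is done.

Besides the shell and the picture viewer there is one more tool, called after "Emit:" as name([rows], argument=value, ...), one row to a line, values as JSON. apply_moves: Moves the arm, as the interface text tells. Its arguments: {"type":"object","properties":{"targets":{"type":"array"},"squeeze":{"type":"number"}},"required":["targets"]}

```bash
ls; mkdir -p pics
python3 - <<'E'
from cell import manip, get_image, camera_params, trace
import cv2
for n in ("side","top"):
    im=get_image(n); cv2.imwrite(f"pics/{n}0.png",im[:,:,::-1]); print(n,camera_params(n))
print(manip.observe()); print(manip.tcp_to_grasp)
E
```

```text
pics
side {'vfov': 47.968003640607115, 'cx': 262.2996227576389, 'cy': 186.26300280391152, 'eye': array([0.57540847, 0.57558068, 0.53377706]), 'orientation': array([0.05491322, 1.63741072, 2.67084291])}
top {'vfov': 44.925001564582445, 'cx': 265.3974744390057, 'cy': 188.33595176535667, 'eye': array([ 0.44117895, -0.22888889,  1.0136443 ]), 'orientation': array([ 0.05162498, -0.08022052, -1.59331081])}
{'clock': 0.1, 'joint_pos': array([-1.52527918e+00,  3.81126197e-01,  1.29813985e+00, -1.75199863e-05,
        1.46360278e+00, -2.15286237e-01]), 'dq': array([-0.00118831, -0.00212681, -0.00300309, -0.00024618,  0.00110846,
       -0.00084611]), 'joint_torque': array([ 2.29738012e-03, -4.38656509e+01, -2.24913383e+01,  7.14326673e-02,
        3.41561751e-02, -6.82422797e-05]), 'tcp_pos': array([ 0.14181057, -0.53114923,  0.23821603]), 'orientation': array([ 1.01588335,  1.32221365, -1.01427627]), 'wrist_force': array([ 0.15135653, -0.31350884,  0.39089339]), 'wrist_torque': array([ 0.01273045, -0.09806571,  0.03079529]), 'width': 0.08822709964542604}
-0.0187
```

View pics/side0.png

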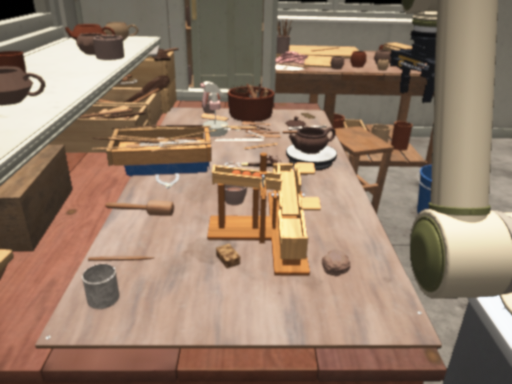

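View pics/top0.png

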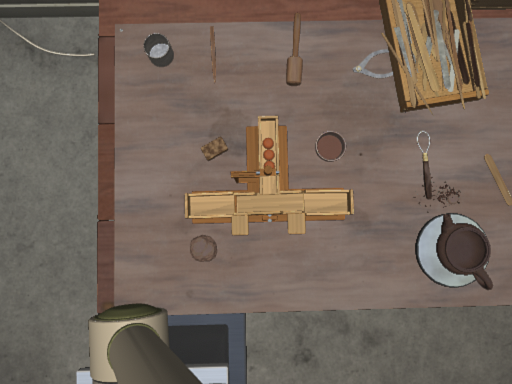

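Run:
```python
from cell import trace
import numpy as np
for c in ("top","side"):
    for t in ("ear_right","post_top","ear_left","stand","ball1"):
        for d in trace(c,t)[:2]:
            m=d["pixels"]; ys,xs=np.nonzero(m)
            print(c,t,round(d["conf"],2),np.round(d["extent"],1),m.sum(),xs.mean().round(1),ys.mean().round(1))
            if d is not None: np.save(f"pics/{c}_{t}.npy",m)
```

```text
top ear_right 0.62 [234.8 189.7 304.9 233.9] 2114 270.2 209.6
top post_top 0.6 [260.  162.5 276.2 178.9] 154 267.7 171.4
top ear_left 0.92 [231.5 190.8 308.  235.5] 2098 269.6 209.7
top stand 0.57 [182.8 116.6 354.9 236.6] 8437 267.4 190.7
top ball1 0.68 [262.2 151.9 275.6 159.1] 108 268.5 154.9
side ear_right 0.85 [276.8 163.6 320.7 216.3] 1365 295.9 191.4
side post_top 0.68 [262.1 155.3 271.8 186.9] 172 263.0 165.4
side ear_left 0.6 [280.5 163.4 320.2 214.5] 1362 295.7 191.9
side stand 0.91 [206.1 154.5 321.9 274.4] 7438 268.5 212.7
side ball1 0.23 [215.6 243.5 240.6 268.2] 459 227.5 255.9
```

```bash
cat > h.py <<'E'
import numpy as np, cv2
from scipy.spatial.transform import Rotation as R
from cell import camera_params
def proj(n,P):
    c=camera_params(n); f=192/np.tan(np.radians(c['vfov']/2))
    p=(np.atleast_2d(P)-c['eye'])@R.from_rotvec(c['orientation']).as_matrix()
    return np.c_[c['cx']+f*p[:,0]/-p[:,2], c['cy']-f*p[:,1]/-p[:,2]]
def unproj(n,uv,z):
    c=camera_params(n); f=192/np.tan(np.radians(c['vfov']/2))
    d=R.from_rotvec(c['orientation']).apply([(uv[0]-c['cx'])/f,-(uv[1]-c['cy'])/f,-1])
    return c['eye']+d*(z-c['eye'][2])/d[2]
def S(pose,P):
    x,y,a=pose; P=np.atleast_2d(P).astype(float)/1000; c,s=np.cos(a),np.sin(a)
    return np.c_[x+c*P[:,0]-s*P[:,1], y+s*P[:,0]+c*P[:,1], P[:,2]]
E
python3 - <<'E'
import cv2
from h import *
a=cv2.imread("pics/top0.png")[110:245,175:365]; cv2.imwrite("pics/topz.png",cv2.resize(a,None,fx=4,fy=4,interpolation=cv2.INTER_CUBIC))
a=cv2.imread("pics/side0.png")[145:285,195:335]; cv2.imwrite("pics/sidez.png",cv2.resize(a,None,fx=4,fy=4,interpolation=cv2.INTER_CUBIC))
E
```

```text
(no output)
```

View pics/topz.png

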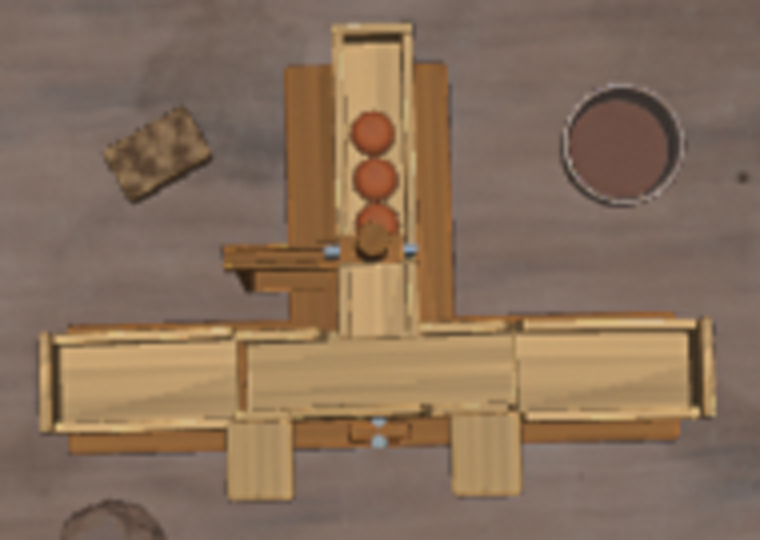

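View pics/sidez.png

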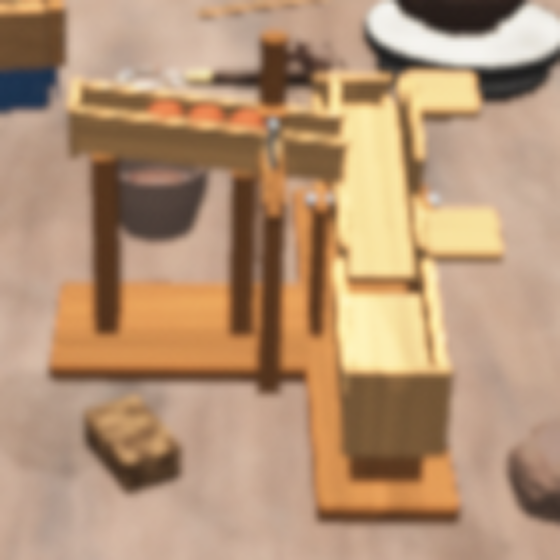

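```bash
cat > fit.py <<'E'
from h import *
from scipy.optimize import least_squares
def rk(P,t):
    P=np.atleast_2d(P).astype(float); y,z=P[:,1],P[:,2]-100
    return np.c_[P[:,0], y*np.cos(t)+z*np.sin(t), 100-y*np.sin(t)+z*np.cos(t)]
er=[-44,-56,122]; el=[-44,56,122]; post=[56,0,191]
def zt(U,V): return ((U+.5)/4-.5+175,(V+.5)/4-.5+110)
def zs(U,V): return ((U+.5)/4-.5+195,(V+.5)/4-.5+145)
if __name__=="__main__":
    ob=[("top",er,zt(487,454),1),("top",el,zt(261,457),1),("top",post,zt(373,240),0),
        ("side",post,zs(273,36),0),("side",er,zs(441,92),1),("side",el,zs(461,230),1)]
    def res(q):
        return np.concatenate([(proj(n,S(q[:3],rk(P,q[3]) if k else P))[0]-uv) for n,P,uv,k in ob])
    r=least_squares(res,[0.4,-.25,0,.28]); print(r.x,r.fun.round(2))
    print("ear",S(r.x[:3],rk(er,r.x[3])),"post",S(r.x[:3],post),'level',S(r.x[:3],er), 'pivot',S(r.x[:3],[0,0,100]))
    for n in("top","side"):
        im=cv2.imread(f"pics/{n}0.png"); o=(175,110) if n=="top" else (195,145)
        im=im[o[1]:o[1]+140,o[0]:o[0]+190]; im=cv2.resize(im,None,fx=4,fy=4)
        def d(P,c,k=0):
            P=np.atleast_2d(P)
            for uv in proj(n,S(r.x[:3],rk(P,r.x[3]) if k else P)): cv2.circle(im,tuple(int(round(v)) for v in (uv-o+.5)*4),3,c,-1)
        for e in(er,el): d(np.array(e)+[[sx*20,sy*17,0] for sx in(-1,1) for sy in(-1,1)],(0,0,255),1)
        d(post,(255,0,0)); d([56,0,147],(255,0,0)); d([[160,19,152],[160,-19,152]],(0,255,0)); d([[-25,168,95],[25,168,95],[25,-168,95],[-25,-168,95]],(255,0,255))
        cv2.imwrite(f"pics/fit_{n}.png",im)
E
python3 fit.py
```

```text
[ 0.49048527 -0.25232026  0.01406745  0.24335144] [-0.36  0.13 -0.84  1.65  0.87 -1.74 -0.98 -0.98  0.13  0.19  0.98 -0.18]
ear [[ 0.4471796  -0.30198332  0.13484536]] post [[ 0.54647973 -0.25153251  0.191     ]] level [[ 0.44727738 -0.30893367  0.122     ]] pivot [[ 0.49048527 -0.25232026  0.1       ]]
```

```bash
python3 -c "
import cv2,numpy as np
a=cv2.imread('pics/fit_top.png');b=cv2.imread('pics/fit_side.png');cv2.imwrite('pics/fit2.png',cv2.resize(np.vstack([a,b[:,:]]),None,fx=.53,fy=.53,interpolation=cv2.INTER_AREA))"
```

```text
(no output)
```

View pics/fit2.png

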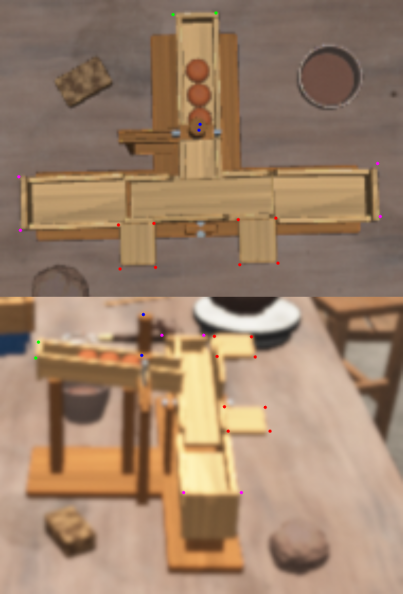

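```bash
cat > go.py <<'E'
import sys
from h import *
from cell import manip
# usage: go.py sx sy z(mm) in stand frame -> tool-frame delta
POSE=(0.4905,-0.2523,0.010)
def st():
    o=manip.observe(); M=R.from_rotvec(o['orientation']).as_matrix()
    d=np.array(o['tcp_pos'])-[POSE[0],POSE[1],0]; c,s=np.cos(POSE[2]),np.sin(POSE[2])
    l=np.array([c*d[0]+s*d[1],-s*d[0]+c*d[1],d[2]])*1000
    return o,M,l
o,M,l=st()
print("clock",o['clock'],"stand mm",l.round(1),"F",np.round(o['wrist_force'],1),"w",round(o['width'],4))
print("tool axes x,y,z in world\n",M.T.round(3))
c,s=np.cos(POSE[2]),np.sin(POSE[2])
# desired: x down, z = +-stand y, 
for sg in(1,-1):
    zx=np.array([0,0,-1.]); zz=sg*np.array([-s,c,0]); D=np.c_[zx,np.cross(zz,zx),zz]
    print("turn(deg)",sg,np.degrees(R.from_matrix(M.T@D).as_rotvec()).round(2))
if len(sys.argv)>3:
    t=S(POSE,[float(v) for v in sys.argv[1:4]])[0]
    d=t-o['tcp_pos']; print("world delta mm",(d*1000).round(1),"tool delta mm",(M.T@d*1000).round(1))
E
python3 go.py -48 -62 200
```

```text
clock 0.6 stand mm [-351.5 -275.6  238.8] F [ 0.  -0.6  0.1] w 0.088
tool axes x,y,z in world
 [[ 0.     0.    -1.   ]
 [ 0.966  0.258  0.   ]
 [ 0.258 -0.966 -0.   ]]
turn(deg) 1 [-165.63    0.     -0.  ]
turn(deg) -1 [14.37 -0.   -0.  ]
world delta mm [301.3 216.6 -38.8] tool delta mm [  38.8  347.  -131.6]
```

Emit:
apply_moves([
  {"rx": 7.2, "gripper": 1, "tz": -30},
  {"rx": 7.2, "gripper": 1, "tz": -30},
  {"gripper": 1, "ty": 45},
  {"gripper": 1, "ty": 45},
  {"gripper": 1, "ty": 45},
  {"gripper": 1, "ty": 45},
], squeeze=10)

```text
invalid input
```

```bash
python3 go.py -48 -62 200
```

```text
clock 0.6 stand mm [-351.5 -275.6  238.8] F [ 0.  -0.6  0.1] w 0.088
tool axes x,y,z in world
 [[ 0.     0.    -1.   ]
 [ 0.966  0.258  0.   ]
 [ 0.258 -0.966 -0.   ]]
turn(deg) 1 [-165.63    0.     -0.  ]
turn(deg) -1 [14.37 -0.   -0.  ]
world delta mm [301.3 216.6 -38.8] tool delta mm [  38.8  347.  -131.6]
```

Emit:
apply_moves([
  {"rx": 7.2, "ry": 0, "rz": 0, "tx": 0, "ty": 0, "tz": -30, "gripper": 1},
  {"rx": 7.2, "ry": 0, "rz": 0, "tx": 0, "ty": 0, "tz": -30, "gripper": 1},
  {"rx": 0, "ry": 0, "rz": 0, "tx": 0, "ty": 45, "tz": 0, "gripper": 1},
  {"rx": 0, "ry": 0, "rz": 0, "tx": 0, "ty": 45, "tz": 0, "gripper": 1},
], squeeze=10)

```text
clock: 1.0
tcp_pos: [0.2173, -0.4711, 0.2381]
orientation: [1.217, 1.206, -1.217]
wrist_force: [-0.3, -0.5, -0.1]
width: 0.0583
```

```bash
python3 go.py -48 -62 200
```

```text
clock 1.0 stand mm [-275.4 -216.   238.1] F [-0.3 -0.5 -0.1] w 0.0583
tool axes x,y,z in world
 [[-0.001  0.001 -1.   ]
 [ 1.    -0.01  -0.001]
 [-0.01  -1.    -0.001]]
turn(deg) 1 [1.7887e+02 1.0000e-01 1.0000e-01]
turn(deg) -1 [-1.13 -0.06  0.07]
world delta mm [225.8 156.3 -38.1] tool delta mm [  38.1  224.4 -158.4]
```

Emit:
apply_moves([
  {"rx": -1.1, "ry": 0, "rz": 0, "tx": 0, "ty": 40, "tz": -28, "gripper": 1},
  {"rx": 0, "ry": 0, "rz": 0, "tx": 0, "ty": 40, "tz": -28, "gripper": 1},
  {"rx": 0, "ry": 0, "rz": 0, "tx": 0, "ty": 40, "tz": -28, "gripper": 1},
  {"rx": 0, "ry": 0, "rz": 0, "tx": 0, "ty": 40, "tz": -28, "gripper": 1},
  {"rx": 0, "ry": 0, "rz": 0, "tx": 0, "ty": 40, "tz": -28, "gripper": 1},
  {"rx": 0, "ry": 0, "rz": 0, "tx": 0, "ty": 0, "tz": 0, "gripper": 1},
])

```text
clock: 1.6
tcp_pos: [0.4256, -0.3243, 0.2379]
orientation: [1.2, 1.215, -1.2]
wrist_force: [-0.1, 1.4, -0.4]
width: 0.0101
```

```bash
python3 go.py -48 -62 160
```

```text
clock 1.6 stand mm [-65.6 -71.4 237.9] F [-0.1  1.4 -0.4] w 0.0101
tool axes x,y,z in world
 [[ 0.001 -0.    -1.   ]
 [ 1.     0.012  0.001]
 [ 0.012 -1.     0.   ]]
turn(deg) 1 [-1.7986e+02  6.0000e-02  1.0000e-02]
turn(deg) -1 [ 0.14  0.01 -0.04]
world delta mm [ 17.5   9.6 -77.9] tool delta mm [77.9 17.5 -9.4]
```

Emit:
apply_moves([
  {"rx": 0, "ry": 0, "rz": 0, "tx": 25, "ty": 9, "tz": -5, "gripper": 1},
  {"rx": 0, "ry": 0, "rz": 0, "tx": 25, "ty": 8, "tz": -4, "gripper": 1},
  {"rx": 0, "ry": 0, "rz": 0, "tx": 20, "ty": 0, "tz": 0, "gripper": 1},
  {"rx": 0, "ry": 0, "rz": 0, "tx": 0, "ty": 0, "tz": 0, "gripper": 1},
])

```text
clock: 2.0
tcp_pos: [0.4439, -0.3147, 0.1666]
orientation: [1.197, 1.213, -1.198]
wrist_force: [-0.5, 0.5, 1.5]
width: 0.0001
```

```bash
python3 go.py -48 -62 110
python3 - <<'E'
from cell import get_image
import cv2,numpy as np
a=get_image("top")[110:290,165:365,::-1]; b=get_image("side")[100:280,195:395,::-1]
cv2.imwrite("pics/a1.png",cv2.resize(np.hstack([a,b]),None,fx=2,fy=2,interpolation=cv2.INTER_CUBIC))
E
```

```text
clock 2.0 stand mm [-47.2 -62.  166.6] F [-0.5  0.5  1.5] w 0.0001
tool axes x,y,z in world
 [[ 0.002 -0.003 -1.   ]
 [ 1.     0.015  0.002]
 [ 0.015 -1.     0.003]]
turn(deg) 1 [-179.69    0.18    0.25]
turn(deg) -1 [ 0.31  0.16 -0.11]
world delta mm [ -0.8  -0.  -56.6] tool delta mm [56.6 -0.9 -0.1]
```

View pics/a1.png

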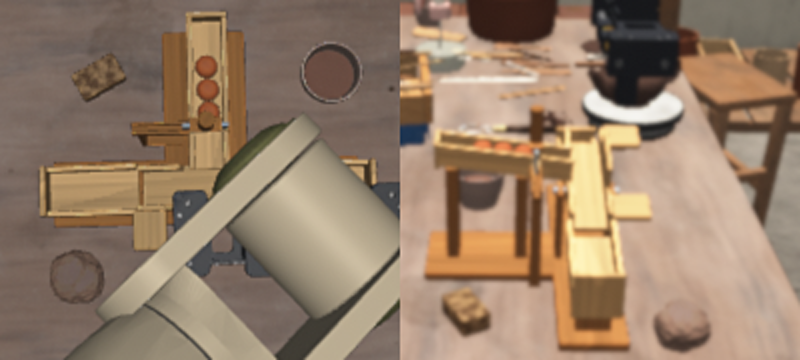

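Run:
```python
from h import *; from cell import manip,get_image
t=manip.observe()['tcp_pos']; print((proj("side",t)-[195,100])*2, proj("side",t))
im=get_image("side")[90:200,260:370,::-1]; im=cv2.resize(im,None,fx=5,fy=5,interpolation=cv2.INTER_CUBIC)
u=(proj("side",t)[0]-[260,90]+.5)*5; cv2.circle(im,tuple(u.astype(int)),4,(0,0,255),-1); cv2.imwrite("pics/a2.png",im)
```

```text
[[223.02808824 102.49917831]] [[306.51404412 151.24958915]]
```

View pics/a2.png

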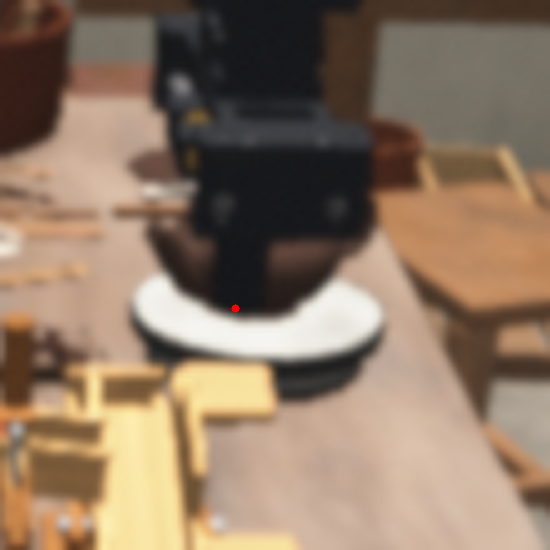

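Emit:
apply_moves([
  {"rx": 0, "ry": 0, "rz": 0, "tx": 12, "ty": 0, "tz": 0, "gripper": 1},
  {"rx": 0, "ry": 0, "rz": 0, "tx": 10, "ty": 0, "tz": 0, "gripper": 1},
  {"rx": 0, "ry": 0, "rz": 0, "tx": 8, "ty": 0, "tz": 0, "gripper": 1},
  {"rx": 0, "ry": 0, "rz": 0, "tx": 8, "ty": 0, "tz": 0, "gripper": 1},
])

```text
clock: 2.55
tcp_pos: [0.4456, -0.3184, 0.1326]
orientation: [1.195, 1.198, -1.197]
wrist_force: [-1.0, -0.9, 1.6]
width: 0.0005
```

```bash
python3 go.py -48 -62 112
```

```text
clock 2.55 stand mm [-45.5 -65.6 132.6] F [-1.  -0.9  1.6] w 0.0005
tool axes x,y,z in world
 [[ 0.011 -0.013 -1.   ]
 [ 1.     0.014  0.011]
 [ 0.014 -1.     0.013]]
turn(deg) 1 [-179.78    0.98    1.2 ]
turn(deg) -1 [ 0.21  0.77 -0.63]
world delta mm [ -2.5   3.6 -20.6] tool delta mm [20.5 -2.7 -3.9]
```

Emit:
apply_moves([
  {"rx": 0, "ry": 0.7, "rz": -0.6, "tx": 7, "ty": -2, "tz": -2, "gripper": 1},
  {"rx": 0, "ry": 0, "rz": 0, "tx": 7, "ty": -1, "tz": -2, "gripper": 1},
  {"rx": 0, "ry": 0, "rz": 0, "tx": 5, "ty": 0, "tz": 0, "gripper": 1},
])

```text
clock: 2.85
tcp_pos: [0.4426, -0.3151, 0.1119]
orientation: [1.198, 1.214, -1.2]
wrist_force: [-0.5, -2.4, 3.1]
width: 0.0003
```

```bash
python3 go.py -48 -62 110
```

```text
clock 2.85 stand mm [-48.5 -62.3 111.9] F [-0.5 -2.4  3.1] w 0.0003
tool axes x,y,z in world
 [[ 0.    -0.002 -1.   ]
 [ 1.     0.013  0.   ]
 [ 0.013 -1.     0.002]]
turn(deg) 1 [-1.798e+02  1.000e-02  1.500e-01]
turn(deg) -1 [ 0.2   0.09 -0.01]
world delta mm [ 0.5  0.3 -1.9] tool delta mm [ 1.9  0.5 -0.3]
```

Continue gently until the stop shows as a rise in force.

Emit:
apply_moves([
  {"rx": 0, "ry": 0, "rz": 0, "tx": 3, "ty": 0, "tz": 0, "gripper": 1},
  {"rx": 0, "ry": 0, "rz": 0, "tx": 3, "ty": 0, "tz": 0, "gripper": 1},
])

```text
clock: 3.05
tcp_pos: [0.4429, -0.3155, 0.1071]
orientation: [1.197, 1.212, -1.2]
wrist_force: [-9.1, 6.6, 41.2]
width: 0.0003
```

Emit:
apply_moves([
  {"rx": 0, "ry": 0, "rz": 0, "tx": 3, "ty": 0, "tz": 0, "gripper": 1},
])

```text
clock: 3.15
tcp_pos: [0.443, -0.3156, 0.1072]
orientation: [1.196, 1.21, -1.199]
wrist_force: [-10.2, 8.3, 39.3]
width: 0.0001
```

Emit:
apply_moves([
  {"rx": 0, "ry": 0, "rz": 0, "tx": -10, "ty": 0, "tz": 0, "gripper": 1},
  {"rx": 0, "ry": 0, "rz": 0, "tx": -30, "ty": 0, "tz": 0, "gripper": 1},
  {"rx": 0, "ry": 0, "rz": 0, "tx": -40, "ty": 0, "tz": 0, "gripper": 1},
  {"rx": 0, "ry": 0, "rz": 0, "tx": -40, "ty": 0, "tz": 0, "gripper": 1},
  {"rx": 0, "ry": 0, "rz": 0, "tx": 0, "ty": 0, "tz": 0, "gripper": 1},
])

```text
clock: 3.65
tcp_pos: [0.442, -0.3127, 0.2313]
orientation: [1.199, 1.216, -1.198]
wrist_force: [-0.1, 0.5, -1.9]
width: 0.0004
```

```bash
python3 go.py 56 -48 160
python3 - <<'E'
from cell import get_image
import cv2,numpy as np
a=get_image("top")[110:290,165:365,::-1]; b=get_image("side")[120:270,185:345,::-1]
cv2.imwrite("pics/b1.png",cv2.resize(b,None,fx=4.5,fy=4,interpolation=cv2.INTER_CUBIC));cv2.imwrite("pics/b2.png",cv2.resize(a,None,fx=3,fy=3))
E
```

```text
clock 3.65 stand mm [-49.1 -59.9 231.3] F [-0.1  0.5 -1.9] w 0.0004
tool axes x,y,z in world
 [[ 0.     0.    -1.   ]
 [ 1.     0.015  0.   ]
 [ 0.015 -1.    -0.   ]]
turn(deg) 1 [-1.7973e+02  2.0000e-02 -1.0000e-02]
turn(deg) -1 [ 0.27 -0.01 -0.01]
world delta mm [105.   13.  -71.3] tool delta mm [ 71.3 105.2 -11.4]
```

View pics/b1.png

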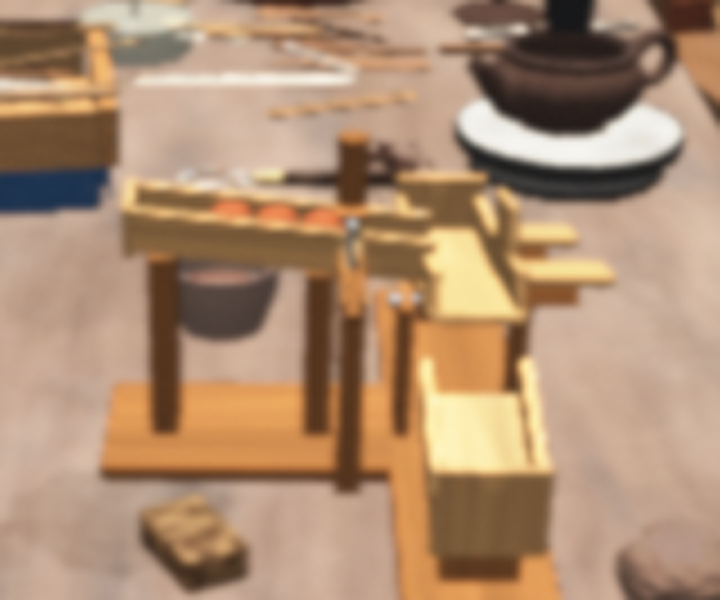

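View pics/b2.png

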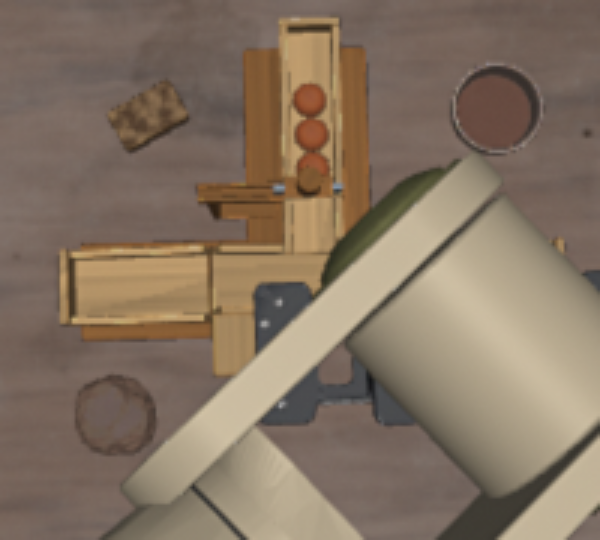

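Run:
```python
from fit import *
q=(0.4905,-.2523,.010)
for t in(-.2,-.24,-.28,-.3): 
    p=proj("side",S(q,rk(np.array([el,er]),t))); print(t,((p-[185,120]+.5)*[4.5,4]).round(0).tolist())
```

```text
-0.2 [[570.0, 279.0], [537.0, 225.0]]
-0.24 [[569.0, 274.0], [536.0, 228.0]]
-0.28 [[569.0, 269.0], [536.0, 232.0]]
-0.3 [[569.0, 267.0], [536.0, 234.0]]
```

Emit:
apply_moves([
  {"rx": 0.2, "ry": 0, "rz": 0, "tx": 0, "ty": 35, "tz": -3, "gripper": 1},
  {"rx": 0, "ry": 0, "rz": 0, "tx": 0, "ty": 35, "tz": -4, "gripper": 1},
  {"rx": 0, "ry": 0, "rz": 0, "tx": 0, "ty": 30, "tz": -4, "gripper": 1},
  {"rx": 0, "ry": 0, "rz": 0, "tx": 25, "ty": 4, "tz": 0, "gripper": 1},
  {"rx": 0, "ry": 0, "rz": 0, "tx": 20, "ty": 0, "tz": 0, "gripper": 1},
  {"rx": 0, "ry": 0, "rz": 0, "tx": 15, "ty": 0, "tz": 0, "gripper": 1},
  {"rx": 0, "ry": 0, "rz": 0, "tx": 0, "ty": 0, "tz": 0, "gripper": 1},
])

```text
clock: 4.45
tcp_pos: [0.5445, -0.2939, 0.1498]
orientation: [1.207, 1.248, -1.207]
wrist_force: [-0.8, 0.2, 0.5]
width: 0.0003
```

```bash
python3 go.py 56 20 162
python3 - <<'E'
from cell import get_image
import cv2,numpy as np
b=get_image("side")[80:230,185:345,::-1]
cv2.imwrite("pics/c1.png",cv2.resize(b,None,fx=4,fy=4,interpolation=cv2.INTER_CUBIC))
E
```

```text
clock 4.45 stand mm [ 53.5 -42.1 149.8] F [-0.8  0.2  0.5] w 0.0003
tool axes x,y,z in world
 [[-0.023  0.022 -0.999]
 [ 1.     0.011 -0.023]
 [ 0.01  -1.    -0.023]]
turn(deg) 1 [-179.94   -2.04   -2.03]
turn(deg) -1 [ 0.04 -1.29  1.3 ]
world delta mm [ 1.8 62.1 12.2] tool delta mm [-10.8   2.2 -62.4]
```

View pics/c1.png

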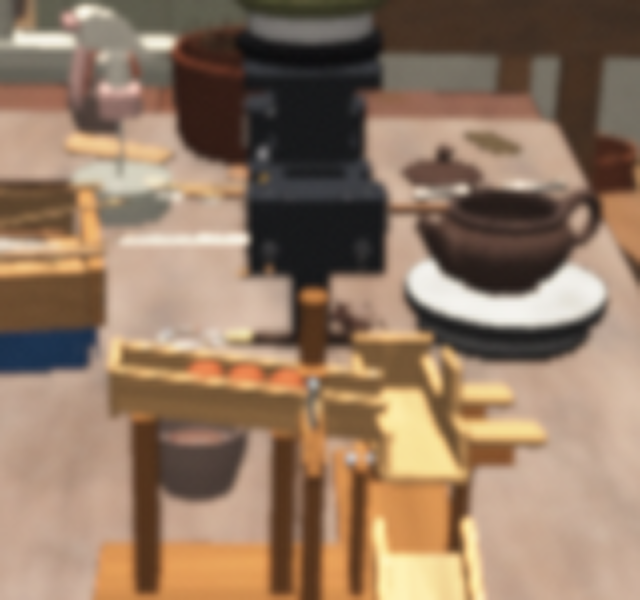

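Emit:
apply_moves([
  {"rx": 0, "ry": -1.3, "rz": 1.3, "tx": -11, "ty": 2, "tz": 0, "gripper": 1},
  {"rx": 0, "ry": 0, "rz": 0, "tx": 0, "ty": 0, "tz": -7, "gripper": 1},
  {"rx": 0, "ry": 0, "rz": 0, "tx": 0, "ty": 0, "tz": -7, "gripper": 1},
  {"rx": 0, "ry": 0, "rz": 0, "tx": 0, "ty": 0, "tz": 0, "gripper": 1},
])

```text
clock: 4.9
tcp_pos: [0.5473, -0.2795, 0.165]
orientation: [1.201, 1.206, -1.2]
wrist_force: [0.3, 0.4, -0.5]
width: 0.0007
```

```bash
python3 go.py 56 20 162
```

```text
clock 4.9 stand mm [ 56.5 -27.7 165. ] F [ 0.3  0.4 -0.5] w 0.0007
tool axes x,y,z in world
 [[ 0.006 -0.005 -1.   ]
 [ 1.     0.01   0.006]
 [ 0.01  -1.     0.005]]
turn(deg) 1 [-179.98    0.53    0.43]
turn(deg) -1 [ 0.01  0.27 -0.34]
world delta mm [-1.  47.7 -3. ] tool delta mm [  2.7  -0.5 -47.8]
```

Emit:
apply_moves([
  {"rx": 0, "ry": 0, "rz": 0, "tx": 0, "ty": 0, "tz": -9, "gripper": 1},
  {"rx": 0, "ry": 0, "rz": 0, "tx": 0, "ty": 0, "tz": -9, "gripper": 1},
  {"rx": 0, "ry": 0, "rz": 0, "tx": 0, "ty": 0, "tz": -9, "gripper": 1},
  {"rx": 0, "ry": 0, "rz": 0, "tx": 0, "ty": 0, "tz": -9, "gripper": 1},
  {"rx": 0, "ry": 0, "rz": 0, "tx": 0, "ty": 0, "tz": -4, "gripper": 1},
])

```text
clock: 5.4
tcp_pos: [0.547, -0.2363, 0.1655]
orientation: [1.201, 1.204, -1.199]
wrist_force: [0.1, -1.6, 0.1]
width: 0.0002
```

```bash
python3 go.py 56 20 162
```

```text
clock 5.4 stand mm [ 56.7  15.4 165.5] F [ 0.1 -1.6  0.1] w 0.0002
tool axes x,y,z in world
 [[ 0.007 -0.006 -1.   ]
 [ 1.     0.01   0.007]
 [ 0.01  -1.     0.006]]
turn(deg) 1 [-179.99    0.66    0.57]
turn(deg) -1 [ 0.01  0.36 -0.42]
world delta mm [-0.7  4.6 -3.5] tool delta mm [ 3.4 -0.7 -4.6]
```

Emit:
apply_moves([
  {"rx": 0, "ry": 0, "rz": 0, "tx": 0, "ty": 0, "tz": -3, "gripper": 1},
  {"rx": 0, "ry": 0, "rz": 0, "tx": 0, "ty": 0, "tz": -2, "gripper": 1},
])

```text
clock: 5.6
tcp_pos: [0.5472, -0.2317, 0.1656]
orientation: [1.198, 1.201, -1.2]
wrist_force: [-0.6, -12.5, -3.0]
width: 0.0004
```

Emit:
apply_moves([
  {"rx": 0, "ry": 0, "rz": 0, "tx": 0, "ty": 0, "tz": -2, "gripper": 1},
])

```text
clock: 5.7
tcp_pos: [0.5472, -0.2318, 0.1657]
orientation: [1.195, 1.198, -1.202]
wrist_force: [-0.6, -12.8, -2.5]
width: 0.0005
```

Emit:
apply_moves([
  {"rx": 0, "ry": 0, "rz": 0, "tx": 0, "ty": 0, "tz": 6, "gripper": 1},
  {"rx": 0, "ry": 0, "rz": 0, "tx": 0, "ty": 0, "tz": 10, "gripper": 1},
  {"rx": 0, "ry": 0, "rz": 0, "tx": -30, "ty": 0, "tz": 0, "gripper": 1},
  {"rx": 0, "ry": 0, "rz": 0, "tx": -40, "ty": 0, "tz": 0, "gripper": 1},
  {"rx": 0, "ry": 0, "rz": 0, "tx": -40, "ty": 0, "tz": 0, "gripper": 1},
  {"rx": 0, "ry": 0, "rz": 0, "tx": 0, "ty": -40, "tz": 30, "gripper": 1},
  {"rx": 0, "ry": 0, "rz": 0, "tx": 0, "ty": -40, "tz": 40, "gripper": 1},
  {"rx": 0, "ry": 0, "rz": 0, "tx": 0, "ty": -40, "tz": 40, "gripper": 1},
])

```text
clock: 6.5
tcp_pos: [0.4356, -0.3517, 0.2795]
orientation: [1.192, 1.205, -1.196]
wrist_force: [0.2, -1.3, 0.2]
width: 0.0006
```

Emit:
apply_moves([
  {"rx": 0, "ry": 0, "rz": 0, "tx": 0, "ty": -40, "tz": 40, "gripper": 1},
  {"rx": 0, "ry": 0, "rz": 0, "tx": 0, "ty": -40, "tz": 40, "gripper": 1},
  {"rx": 0, "ry": 0, "rz": 0, "tx": 0, "ty": -40, "tz": 40, "gripper": 1},
  {"rx": 0, "ry": 0, "rz": 0, "tx": 0, "ty": 0, "tz": 0, "gripper": 1},
  {"rx": 0, "ry": 0, "rz": 0, "tx": 0, "ty": 0, "tz": 0, "gripper": 1},
  {"rx": 0, "ry": 0, "rz": 0, "tx": 0, "ty": 0, "tz": 0, "gripper": 1},
])

```text
clock: 7.1
tcp_pos: [0.3261, -0.4637, 0.2795]
orientation: [1.2, 1.202, -1.2]
wrist_force: [-0.1, -0.8, 0.3]
width: 0.0005
```

```bash
python3 go.py
python3 - <<'E'
from cell import get_image
import cv2,numpy as np
a=get_image("top")[110:290,165:365,::-1]; b=get_image("side")[120:270,185:345,::-1]
cv2.imwrite("pics/d1.png",cv2.resize(b,None,fx=4,fy=4,interpolation=cv2.INTER_CUBIC));cv2.imwrite("pics/d2.png",cv2.resize(a,None,fx=3,fy=3))
E
```

```text
clock 7.1 stand mm [-166.5 -209.8  279.5] F [-0.1 -0.8  0.3] w 0.0005
tool axes x,y,z in world
 [[ 0.008 -0.008 -1.   ]
 [ 1.     0.01   0.008]
 [ 0.01  -1.     0.008]]
turn(deg) 1 [179.98  -0.7   -0.76]
turn(deg) -1 [-0.02  0.48 -0.45]
```

View pics/d1.png

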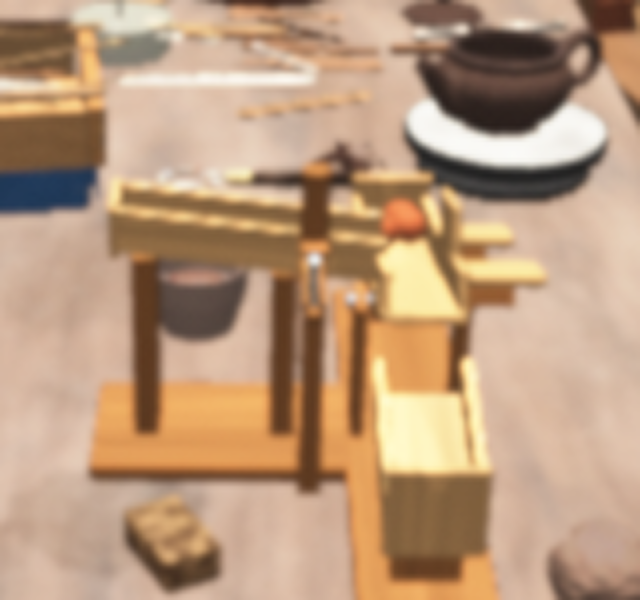

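View pics/d2.png

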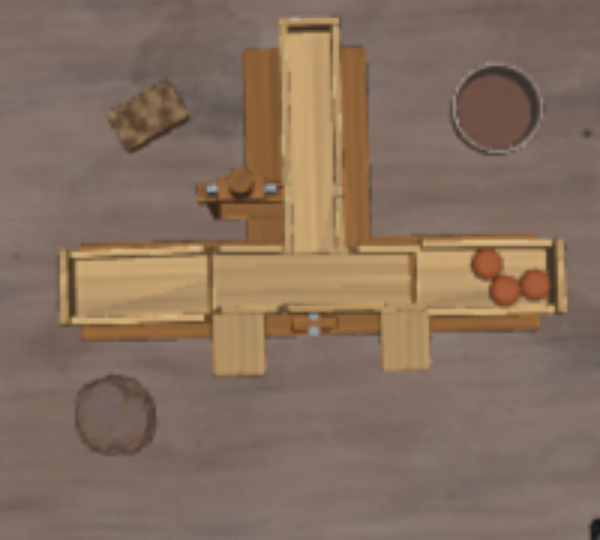

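Emit:
apply_moves([
  {"rx": 0, "ry": 0, "rz": 0, "tx": 0, "ty": 0, "tz": 0, "gripper": 1},
  {"rx": 0, "ry": 0, "rz": 0, "tx": 0, "ty": 0, "tz": 0, "gripper": 1},
  {"rx": 0, "ry": 0, "rz": 0, "tx": 0, "ty": 0, "tz": 0, "gripper": 1},
  {"rx": 0, "ry": 0, "rz": 0, "tx": 0, "ty": 0, "tz": 0, "gripper": 1},
  {"rx": 0, "ry": 0, "rz": 0, "tx": 0, "ty": 0, "tz": 0, "gripper": 1},
  {"rx": 0, "ry": 0, "rz": 0, "tx": 0, "ty": 0, "tz": 0, "gripper": 1},
])

```text
clock: 7.8
tcp_pos: [0.3293, -0.461, 0.2801]
orientation: [1.195, 1.204, -1.195]
wrist_force: [-0.3, 1.0, -0.3]
width: 0.0006
```

Run:
```python
from h import *; from cell import get_image
im=get_image("top"); cv2.imwrite("pics/e.png",im[:,:,::-1])
def z(f): return cv2.resize(cv2.imread(f)[140:190,220:290],None,fx=8,fy=8,interpolation=cv2.INTER_CUBIC)
cv2.imwrite("pics/e2.png",np.vstack([z("pics/top0.png")[:280],z("pics/e.png")[:]])[:600])
a=cv2.imread("pics/e.png")[190:220,295:360].astype(int)
d2=cv2.imread("pics/d2.png")[::3,::3][80:110,130:195]; print("ball change",np.abs(a-cv2.resize(cv2.imread("pics/d2.png"),None,fx=1/3,fy=1/3,interpolation=cv2.INTER_AREA)[80:110,130:195]).max())
for y in(0,40,42,45): print(y,((proj("top",S((.4905,-.2523,.01),[56,y,191]))-[220,140]+.5)*8).round(0))
```

```text
ball change 20
0 [[395. 227.]]
40 [[216. 233.]]
42 [[207. 233.]]
45 [[193. 233.]]
```

View pics/e2.png

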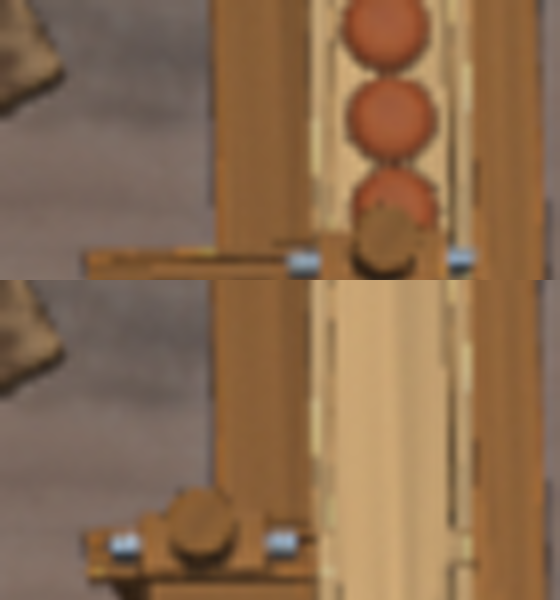

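Run:
```python
from h import *
g=lambda U,V:((U+.5)/8-.5+220,(V+.5)/8-.5+140)
for nm,p,z in[("chuteC at 56",g(391,245),.141),("post0",g(386,235),.191),("post1",g(203,518-280),.191),("outer walls L",g(320,245),.141),("outer R",g(462,245),.141),("chute far L",g(313,10),.147),("chute far R",g(465,10),.147)]:
    print(nm,unproj("top",p,z).round(4))
```

```text
chuteC at 56 [ 0.5485 -0.2522  0.141 ]
post0 [ 0.5446 -0.2498  0.191 ]
post1 [ 0.5449 -0.209   0.191 ]
outer walls L [ 0.5489 -0.2354  0.141 ]
outer R [ 0.5481 -0.269   0.141 ]
chute far L [ 0.604 -0.235  0.147]
chute far R [ 0.6033 -0.2709  0.147 ]
```

The balls are all in the right chute. The post measures about 43 ± 2 mm open, so I'll push it again, harder, to be sure it is at its stop.

Emit:
apply_moves([
  {"rx": 0, "ry": 0, "rz": 0, "tx": 0, "ty": 40, "tz": -38, "gripper": 1},
  {"rx": 0, "ry": 0, "rz": 0, "tx": 0, "ty": 40, "tz": -38, "gripper": 1},
  {"rx": 0, "ry": 0, "rz": 0, "tx": 0, "ty": 40, "tz": -38, "gripper": 1},
  {"rx": 0, "ry": 0, "rz": 0, "tx": 0, "ty": 40, "tz": -38, "gripper": 1},
  {"rx": 0, "ry": 0, "rz": 0, "tx": 0, "ty": 40, "tz": -35, "gripper": 1},
  {"rx": 0, "ry": 0, "rz": 0, "tx": 0, "ty": 0, "tz": 0, "gripper": 1},
])

```text
clock: 8.45
tcp_pos: [0.5146, -0.2832, 0.2793]
orientation: [1.199, 1.201, -1.2]
wrist_force: [-0.2, 0.0, 1.0]
width: 0.0001
```

```bash
python3 go.py 56 2 168
```

```text
clock 8.45 stand mm [ 23.8 -31.2 279.3] F [-0.2  0.   1. ] w 0.0001
tool axes x,y,z in world
 [[ 0.009 -0.009 -1.   ]
 [ 1.     0.01   0.009]
 [ 0.01  -1.     0.009]]
turn(deg) 1 [-179.99    0.77    0.79]
turn(deg) -1 [ 0.01  0.5  -0.49]
world delta mm [  31.9   33.5 -111.3] tool delta mm [111.3  31.3 -34.1]
```

Emit:
apply_moves([
  {"rx": 0, "ry": 0.5, "rz": -0.5, "tx": 0, "ty": 18, "tz": -20, "gripper": 1},
  {"rx": 0, "ry": 0, "rz": 0, "tx": 10, "ty": 14, "tz": -14, "gripper": 1},
  {"rx": 0, "ry": 0, "rz": 0, "tx": 30, "ty": 0, "tz": 0, "gripper": 1},
  {"rx": 0, "ry": 0, "rz": 0, "tx": 25, "ty": 0, "tz": 0, "gripper": 1},
  {"rx": 0, "ry": 0, "rz": 0, "tx": 0, "ty": 0, "tz": 0, "gripper": 1},
])

```text
clock: 8.95
tcp_pos: [0.5476, -0.2481, 0.2129]
orientation: [1.2, 1.213, -1.201]
wrist_force: [-0.1, -0.4, -0.9]
width: 0.0004
```

```bash
python3 go.py 56 2 168
```

```text
clock 8.95 stand mm [ 57.2   3.6 212.9] F [-0.1 -0.4 -0.9] w 0.0004
tool axes x,y,z in world
 [[ 0.001 -0.002 -1.   ]
 [ 1.     0.012  0.001]
 [ 0.012 -1.     0.002]]
turn(deg) 1 [-1.7991e+02  6.0000e-02  1.6000e-01]
turn(deg) -1 [ 0.09  0.1  -0.04]
world delta mm [ -1.2  -1.7 -44.9] tool delta mm [44.9 -1.2  1.6]
```

Emit:
apply_moves([
  {"rx": 0, "ry": 0, "rz": 0, "tx": 18, "ty": 0, "tz": 0, "gripper": 1},
  {"rx": 0, "ry": 0, "rz": 0, "tx": 14, "ty": 0, "tz": 0, "gripper": 1},
  {"rx": 0, "ry": 0, "rz": 0, "tx": 5, "ty": 0, "tz": 0, "gripper": 1},
  {"rx": 0, "ry": 0, "rz": 0, "tx": 0, "ty": 0, "tz": -6, "gripper": 1},
  {"rx": 0, "ry": 0, "rz": 0, "tx": 0, "ty": 0, "tz": -4, "gripper": 1},
])

```text
clock: 9.45
tcp_pos: [0.5478, -0.2412, 0.1802]
orientation: [1.202, 1.204, -1.202]
wrist_force: [0.0, -0.9, 0.6]
width: 0.0005
```

```bash
python3 go.py 56 22 168
```

```text
clock 9.45 stand mm [ 57.4  10.5 180.2] F [ 0.  -0.9  0.6] w 0.0005
tool axes x,y,z in world
 [[ 0.006 -0.006 -1.   ]
 [ 1.     0.008  0.006]
 [ 0.008 -1.     0.006]]
turn(deg) 1 [179.89  -0.51  -0.54]
turn(deg) -1 [-0.11  0.34 -0.32]
world delta mm [ -1.6  11.5 -12.2] tool delta mm [ 12.1  -1.5 -11.6]
```

Emit:
apply_moves([
  {"rx": 0, "ry": 0, "rz": 0, "tx": 11, "ty": -1, "tz": 0, "gripper": 1},
  {"rx": 0, "ry": 0, "rz": 0, "tx": 0, "ty": 0, "tz": -6, "gripper": 1},
  {"rx": 0, "ry": 0, "rz": 0, "tx": 0, "ty": 0, "tz": -3, "gripper": 1},
  {"rx": 0, "ry": 0, "rz": 0, "tx": 0, "ty": 0, "tz": -3, "gripper": 1},
])

```text
clock: 9.85
tcp_pos: [0.5474, -0.2308, 0.1708]
orientation: [1.197, 1.196, -1.203]
wrist_force: [-0.8, -20.4, -5.0]
width: 0.0004
```

Emit:
apply_moves([
  {"rx": 0, "ry": 0, "rz": 0, "tx": 0, "ty": 0, "tz": -4, "gripper": 1},
])

```text
clock: 9.95
tcp_pos: [0.5474, -0.2306, 0.171]
orientation: [1.192, 1.188, -1.207]
wrist_force: [-2.2, -25.4, -8.2]
width: 0.0003
```

Emit:
apply_moves([
  {"rx": 0, "ry": 0, "rz": 0, "tx": 0, "ty": 0, "tz": 6, "gripper": 1},
  {"rx": 0, "ry": 0, "rz": 0, "tx": 0, "ty": 0, "tz": 10, "gripper": 1},
  {"rx": 0, "ry": 0, "rz": 0, "tx": -30, "ty": 0, "tz": 0, "gripper": 1},
  {"rx": 0, "ry": 0, "rz": 0, "tx": -40, "ty": 0, "tz": 0, "gripper": 1},
  {"rx": 0, "ry": 0, "rz": 0, "tx": -40, "ty": 0, "tz": 0, "gripper": 1},
  {"rx": 0, "ry": 0, "rz": 0, "tx": 0, "ty": -40, "tz": 30, "gripper": 1},
  {"rx": 0, "ry": 0, "rz": 0, "tx": 0, "ty": -40, "tz": 40, "gripper": 1},
  {"rx": 0, "ry": 0, "rz": 0, "tx": 0, "ty": -40, "tz": 40, "gripper": 1},
])

```text
clock: 10.75
tcp_pos: [0.4356, -0.3482, 0.2875]
orientation: [1.185, 1.192, -1.198]
wrist_force: [0.7, 0.0, -0.2]
width: 0.0006
```

Emit:
apply_moves([
  {"rx": 0, "ry": 0, "rz": 0, "tx": 0, "ty": -40, "tz": 40, "gripper": 1},
  {"rx": 0, "ry": 0, "rz": 0, "tx": 0, "ty": -40, "tz": 40, "gripper": 1},
  {"rx": 0, "ry": 0, "rz": 0, "tx": 0, "ty": -40, "tz": 40, "gripper": 1},
  {"rx": 0, "ry": 0, "rz": 0, "tx": 0, "ty": 0, "tz": 0, "gripper": 1},
  {"rx": 0, "ry": 0, "rz": 0, "tx": 0, "ty": 0, "tz": 0, "gripper": 1},
])

```text
clock: 11.25
tcp_pos: [0.3262, -0.4599, 0.2895]
orientation: [1.19, 1.188, -1.202]
wrist_force: [0.6, 0.3, 1.3]
width: 0.0003
```

Run:
```python
from h import *; from cell import get_image,manip
im=get_image("top")[110:290,165:365,::-1]; b=get_image("side")[120:270,185:345,::-1]
cv2.imwrite("pics/f.png",np.hstack([cv2.resize(im,(400,360)),cv2.resize(b,(384,360))]))
o=manip.observe(); print(o['clock'],o['tcp_pos'],np.abs(o['dq']).max())
```

```text
11.35 [ 0.32704761 -0.45918877  0.28945014] 0.022538582442118198
```

View pics/f.png

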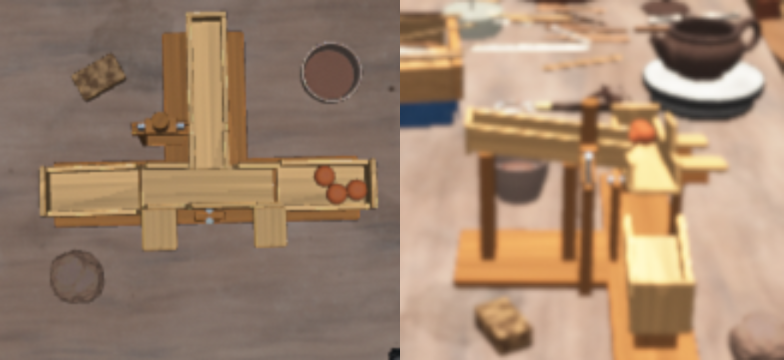

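The final picture shows all three balls in the right chute, near (325,176), (337,194) and (357,189), and the gate still tipped right. The bystanders haven't moved and the arm is clear, so I'm handing in.

```bash
python3 -c "
from cell import manip
print(manip.finish_job())"
```

```text
the job is handed in; nothing more can be done
None
```

I tipped the gate fully to the right, then opened the shutter, and all three clay balls rolled into the right-hand chute and came to rest there. I handed the job in at about 11.4 s with the arm clear of everything.

- **Gate:** I pressed the right ear down with the closed fingers until it met the stop. The force peaked at about 41 N at the fingertips, a little over the 40 N limit. That limit is stated for the arm and gripper body, and only the fingertips touched the ear. The last side picture agrees with a tilt of about -0.28, the right stop.
- **Shutter:** I pushed the post left until it met the stop. The top camera put it about 43 mm open (±2 mm), short of the 45 mm given. I pushed again up to 25 N, and it stopped at the same place to within about 1 mm. The fingers' position there puts the post at about 45 mm, so I take it as fully open. The shutter seems to have started about 2 mm open.
- **Balls and bystanders:** The balls sat in the same places in pictures about 4 s apart. The cork block, cup and clay lump look unmoved.

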